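# Clear the spray turntable into the tote, park it level and catch it against the wind

## Robot

A 6-joint arm with a two-finger parallel gripper is mounted at the origin on the work surface. World frame = base frame: x ahead of the robot, y to its left, z up, the work surface at z = 0. Lengths are in mm, angles in rad, forces in N, time in s.
With the tool pointing down it reaches from about 350 to 975 mm from the base axis. Payload 7.1 kg.
Tool frame: the origin (TCP) lies at the very end of the fingers, on their centre line; the grasp point (between the pads) lies 19 mm behind it (ctrl.pinch_z is the distance from the TCP to the grasp point, in mm); z points along the fingers, y is the direction in which the jaws open and shut (so a half turn about z gives the same grasp; the last joint's range is limited). The gripper opens to 88 mm and grips with 3 to 60 N. Pads are 20 mm wide; open, the fingers measure 115 mm over their backs; the gripper's body (75 mm by 178 mm) begins 61 mm behind the grasp point.
Start: joints at [1.136, 0.423, 1.63, -0, 1.089, -0.019], TCP at [252.419, 571.743, 222.675] pointing down, gripper open.
Joint ranges: [-3, 3], [-0.9, 2.11], [0.09, 2.58], [-1.31, 4.45], [0.11, 2.69], [-2.54, 2.54]. Speed limits (rad/s): [2.39, 2.39, 3.01, 3.14, 3.14, 3.14].

## Interface

Orientations are given as a rotation vector (axis times angle).
In Python, from workcell import ctrl gives the robot as it stands.
- The arm moves only by the shell command python3 -m inch 'ROWS' [OPENING]. ROWS is JSON, a list of rows, each an object with "xyz": the shift along the tool's x, y, z in cm, a list of three; "spin": the turn about the tool's z in degrees. A call has 1 to 20 rows; each row is the pose to reach, as a shift and turn from the pose measured when the call began, along the tool's axes at that moment; what a row does not reach only later rows make up. A row lasts 1/10 s, in which the tool goes at most 50 mm and 8.59 degrees, less where a joint would pass 70% of its speed; a pose out of reach is approached as far as the arm can. A call with a gripper value outside its range is refused whole. OPENING is the closure, from 0 (fully open) to 1 (shut), set as the call begins (- or left out, the last holds). The fingers move at their own pace and stop on an object; the grip force is fixed at half the most. Time passes only in rows, so rows that repeat a pose let the fingers close. It gives the time, the measured TCP pose, the force and the opening at its end, in the units of the state.
- ctrl.get_obs(): the state, without advancing time (a new reading comes with each control period).
- ctrl.get_image(name): name is "side" or "top"; returns the picture (400x640x3 uint8, red, green, blue); there is no depth.
- ctrl.camera_info(name): a dict with "camera_matrix" (3x3 intrinsics, pixels), "R" (3x3) and "t" (3): a world point X has camera coordinates R X + t. Camera axes: x right, y down, z forward; pixel columns grow to the right and rows downward; lengths in mm; the calibration is good to about 2 mm. A picture is of the moment at which its call begins. camera_info takes no time and is no camera call.
- ctrl.close_job(): hands the job in, once; it reports no verdict.
The state is a dict: "t": time; "qpos": joint angles; "qvel": joint speeds; "joint_torque": joint torques, N m; "ee_pos": TCP position; "orientation": TCP orientation; "ft_force": force on the tool from outside, world axes, zero at the start; "moment": the same for the moment, N m; "width": finger opening in mm.
Only numpy, scipy, OpenCV 4.12 (cv2) and the standard library are available. Lean on these libraries where they do the work, as an engineer would, in place of code of your own. Each camera call takes 0.05 s, during which the arm holds its last target. There are 200 camera calls.

## Task

First load every painted furniture foot from the free-spinning turntable into the orange tote, where it stands. Then lift the loaded tote by its handle, carry it level to the blue mat without tipping it, and set it down squarely within the white outline. Finally turn the yellow catch so that its arm points straight at the middle of the mat, over the tote's rim, so the wind cannot shift it; let go of everything and leave the other things on the bench alone.

Things in the scene. Friction and masses are not known exactly. Their poses are not given: they have to be found in the camera images.
- spinner: low spray-painting turntable: a light wooden disc 270 mm across, its top 24 mm above the bench, on a fixed black foot; origin at bench level on its axis. The disc is passive and turns freely (no motor, almost no friction) at the slightest push
- spinner_disc (a joint): angle of the turntable disc about the vertical (rad); no limits
- foot0: one of three or four painted sage-green furniture feet (None if absent), 64 mm tall, about 0.1 kg: square pad 50 x 50 x 14 mm, then a round stem 34 mm in diameter from 14 to 64 mm. Paint is dry. Origin: centre of the pad's underside; z along the stem. It starts standing upright on the turntable disc
- foot1: one of three or four painted sage-green furniture feet (None if absent), 64 mm tall, about 0.1 kg: square pad 50 x 50 x 14 mm, then a round stem 34 mm in diameter from 14 to 64 mm. Paint is dry. Origin: centre of the pad's underside; z along the stem. It starts standing upright on the turntable disc
- foot2: one of three or four painted sage-green furniture feet (None if absent), 64 mm tall, about 0.1 kg: square pad 50 x 50 x 14 mm, then a round stem 34 mm in diameter from 14 to 64 mm. Paint is dry. Origin: centre of the pad's underside; z along the stem. It starts standing upright on the turntable disc
- foot3: one of three or four painted sage-green furniture feet (None if absent), 64 mm tall, about 0.1 kg: square pad 50 x 50 x 14 mm, then a round stem 34 mm in diameter from 14 to 64 mm. Paint is dry. Origin: centre of the pad's underside; z along the stem. It starts standing upright on the turntable disc
- tote: square orange carrying tote, 204 x 204 mm, loose, about 0.35 kg; walls 45 mm high and 5 mm thick, floor 5 mm. Two crossing walls as high as the rim make four compartments 94 mm square, centred 50 mm either way from the middle. Origin: centre of the underside, z up
- tote_handle (a point): centre of the tote's straight black handle bar, 72 mm above the middle of its underside; bar along x: 64 mm long, 16 mm thick in y, 22 mm high (61 to 83 mm above the underside), on a thin web
- dock: fixed blue rubber parking mat 230 x 230 mm, 4 mm thick, with a white outline the size of the tote; origin at its centre at bench level, z up. On its +x side (130 mm from the centre) a fixed aluminium post carries the yellow swivel catch. The tote can stand any of four ways round on it
- catch_grip (a point): point on the vertical axis of the yellow swivel catch, 80 mm above the bench, where to pinch it. Upright wing grip along its x: 44 mm long, 14 mm thick, 61 to 95 mm above the bench. Under it a flat arm with a red tip, 18 mm wide, reaching 50 mm from the axis along +x, 54 to 60 mm above the bench (5 mm above the rim of a tote on the mat). z up
- catch_tip (a point): the red tip end of the catch's arm, 50 mm from its axis; same axes as catch_grip
- catch (a joint): turn of the catch about the vertical, counter-clockwise from above (rad): 0, or any whole turn, points the arm straight at the mat's centre. Light friction (0.04 N m), no stops, turns either way and stays where left; at the start it points at least 1.6 rad away
- cup: beige ceramic cup, 76 mm across, 85 mm tall, open upwards; a bystander, origin at the centre of its underside
- spanner: chrome spanner, 180 mm long, lying flat; a bystander, origin at the centre of its underside or thereabouts
- stud_finder: yellow plastic stud finder 150 x 70 x 36 mm with a red press button; a bystander, origin at the centre of its underside
- tape_measure: orange and black tape measure 78 x 70 x 36 mm, lying on its side; a bystander, origin at the centre of its underside
- paint_tin: small paint tin with blue label, 72 mm across, 75 mm tall; a bystander, origin at the centre of its underside
Mind the look-alikes: they are no part of the job. Leave any purple or red look-alike of the foot0 alone. Leave any red look-alike of the foot1 alone.

How it is judged (in metres and radians):
On the way, in this order (a step that is already met when the one before it is completed fails the run):
1. every foot present is in the tote, and the tote is not yet at the mat (x of foot0 in the frame of tote between -0.1 and 0.1 m and y of foot0 in the frame of tote between -0.1 and 0.1 m and z of foot0 in the frame of tote between -0.005 and 0.045 m and x of foot1 in the frame of tote between -0.1 and 0.1 m and y of foot1 in the frame of tote between -0.1 and 0.1 m and z of foot1 in the frame of tote between -0.005 and 0.045 m and x of foot2 in the frame of tote between -0.1 and 0.1 m and y of foot2 in the frame of tote between -0.1 and 0.1 m and z of foot2 in the frame of tote between -0.005 and 0.045 m and x of foot3 in the frame of tote between -0.1 and 0.1 m and y of foot3 in the frame of tote between -0.1 and 0.1 m and z of foot3 in the frame of tote between -0.005 and 0.045 m and horizontal distance between tote and dock above 0.2 m), for 0.2 s.
2. the tote with every foot in it is lifted clear of the bench (x of foot0 in the frame of tote between -0.1 and 0.1 m and y of foot0 in the frame of tote between -0.1 and 0.1 m and z of foot0 in the frame of tote between -0.005 and 0.045 m and x of foot1 in the frame of tote between -0.1 and 0.1 m and y of foot1 in the frame of tote between -0.1 and 0.1 m and z of foot1 in the frame of tote between -0.005 and 0.045 m and x of foot2 in the frame of tote between -0.1 and 0.1 m and y of foot2 in the frame of tote between -0.1 and 0.1 m and z of foot2 in the frame of tote between -0.005 and 0.045 m and x of foot3 in the frame of tote between -0.1 and 0.1 m and y of foot3 in the frame of tote between -0.1 and 0.1 m and z of foot3 in the frame of tote between -0.005 and 0.045 m and height (world z) of tote above 0.01 m), for 0.2 s.
3. the loaded tote stands squarely on the mat, let go (x of foot0 in the frame of tote between -0.1 and 0.1 m and y of foot0 in the frame of tote between -0.1 and 0.1 m and z of foot0 in the frame of tote between -0.005 and 0.045 m and x of foot1 in the frame of tote between -0.1 and 0.1 m and y of foot1 in the frame of tote between -0.1 and 0.1 m and z of foot1 in the frame of tote between -0.005 and 0.045 m and x of foot2 in the frame of tote between -0.1 and 0.1 m and y of foot2 in the frame of tote between -0.1 and 0.1 m and z of foot2 in the frame of tote between -0.005 and 0.045 m and x of foot3 in the frame of tote between -0.1 and 0.1 m and y of foot3 in the frame of tote between -0.1 and 0.1 m and z of foot3 in the frame of tote between -0.005 and 0.045 m and horizontal distance between tote and dock below 0.018 m and height (world z) of tote below 0.01 m and angle between tote's own z axis and vertical below 0.06 rad and (angle between the x axis of tote and the x axis of dock, either way round below 0.15 rad or angle between the x axis of tote and the y axis of dock, either way round below 0.15 rad) and linear speed of tote below 0.02 m/s and contact force between the fingers and tote below 0.3 N), for 0.3 s.
4. the catch's arm points at the middle of the mat, over the tote's rim (angle between the x axis of catch_tip and the x axis of dock, either way round below 0.16 rad and horizontal distance between catch_tip and dock below 0.1 m and horizontal distance between catch_tip and tote below 0.102 m), for 0.2 s.
At the end, for the whole second after the job is handed in: Every foot present lies in the tote; the tote stands upright, at rest and released on the mat, centred within 18 mm and square within 0.15 rad (any of four ways round); the catch's arm points at the mat's centre within 0.16 rad with its tip over the tote's rim (all of step 3 and all of step 4 and contact force between the fingers and anything else below 0.3 N); the robot touches nothing.
It fails at once if the tote is tipped more than 0.3 rad (17 degrees) (angle between tote's own z axis and vertical above 0.3 rad).
It fails at once if another thing on the bench is shifted by more than 30 mm (distance of any of cup, spanner, stud_finder, tape_measure, paint_tin from where it was at the start of the episode above 0.03 m).
Of foot0, foot1, foot2, foot3 only 3 to 4 are there at a start; the rules pass over those that are not, and their reading is None.
At some moment in a run one of foot0, foot1, foot2, foot3 may be knocked a few centimetres aside while the robot is not near it.
Once in a run the grip may slacken for a moment while it holds something.
It also fails if it takes over 208 s, if anything falls off the work surface, if the arm or the gripper's body presses on something with over 40 N, if the wrist force passes 120 N, or if a joint passes its speed limit or range.

## Working session

There is one attempt and no reset: what is moved stays moved. The work goes in short steps, Python scripts to look and compute and a shell command to move; the robot and the scene stay as the last step left them, time stands still between calls to the robot, and variables do not carry over. Pictures are saved under pics/ and viewed, about 12 in all and at most 16, crops included, and the job is handed in when it is done.

```bash
mkdir -p pics; ls; python3 - <<'E'
from workcell import ctrl
import cv2
for n in ("top","side"):
    cv2.imwrite(f"pics/{n}0.png",ctrl.get_image(n)[:,:,::-1])
    c=ctrl.camera_info(n); print(n,c["camera_matrix"],c["R"],c["t"])
print(ctrl.get_obs(),ctrl.pinch_z)
E
```

```text
pics
top [[510.62988588   0.         321.3062321 ]
 [  0.         510.62988588 200.88874347]
 [  0.           0.           1.        ]] [[ 0.00473048 -0.99998269  0.00350016]
 [-0.99621517 -0.0050164  -0.08677657]
 [ 0.08679263 -0.00307642 -0.99622165]] [  78.65811413  610.15795252 1687.04787156]
side [[478.78577562   0.         318.00328492]
 [  0.         478.78577562 191.76348893]
 [  0.           0.           1.        ]] [[-0.99875876 -0.04727031  0.01569903]
 [-0.03704483  0.49426092 -0.86852393]
 [ 0.03329598 -0.86802745 -0.49539854]] [ 619.08095837   53.14109352 1407.32113086]
{'t': 0.1, 'qpos': array([ 1.13600235e+00,  4.23775282e-01,  1.63057790e+00,  7.51507218e-06,
        1.08858666e+00, -1.90015337e-02]), 'qvel': array([-0.00043343, -0.0017735 , -0.0016078 ,  0.00051754,  0.00078728,
       -0.0006285 ]), 'joint_torque': array([ 6.43624735e-04, -5.45609522e+01, -2.74323875e+01,  6.46207016e-02,
        1.87623227e-02, -4.22511800e-05]), 'ee_pos': array([252.21932796, 571.32157705, 221.98665974]), 'orientation': array([-6.48371964e-01, -3.07364102e+00,  2.05936696e-03]), 'ft_force': array([ 0.05695622,  1.18979633, -0.19929709]), 'moment': array([ 0.03928898, -0.02648479, -0.00976148]), 'width': 87.8952057331142} 18.700000000000003
```

View pics/top0.png

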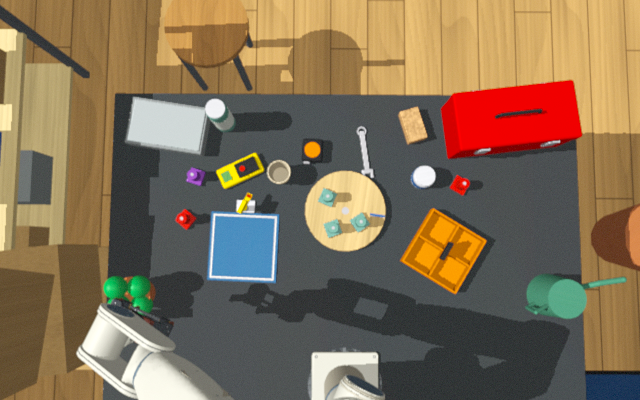

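View pics/side0.png

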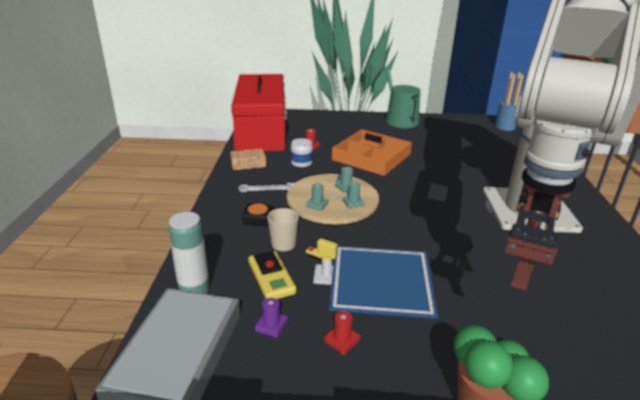

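Candidates (top view): sage feet at (328,197), (333,228) and (361,222). Look-alikes are purple (195,177), red (186,219) and red (460,185). The plant at (130,290) isn't one of them. The tote is at (444,250), the mat at (244,247) and the catch at (246,202). Next is a close crop and the measurements.

```bash
cat > h.py <<'E'
import numpy as np, cv2, json
from scipy.spatial.transform import Rotation as Rn
from workcell import ctrl
def ray(cam,uv,z):
    c=ctrl.camera_info(cam); K,R,t=[np.array(c[k]) for k in("camera_matrix","R","t")]
    o=-R.T@t; d=R.T@np.linalg.solve(K,[uv[0],uv[1],1]); return (o+d*(z-o[2])/d[2])
def proj(cam,X):
    c=ctrl.camera_info(cam); K,R,t=[np.array(c[k]) for k in("camera_matrix","R","t")]
    p=K@(R@np.array(X,float)+t); return p[:2]/p[2]
def mask(im,lo,hi):
    return cv2.inRange(cv2.cvtColor(im,cv2.COLOR_RGB2HSV),lo,hi)
def blobs(m,amin=15):
    n,l,s,c=cv2.connectedComponentsWithStats(m)
    return [(c[i].round(1).tolist(),s[i].tolist()) for i in range(1,n) if s[i][4]>=amin]
def crop(im,x0,y0,x1,y1,k,name):
    cv2.imwrite("pics/"+name,cv2.resize(im[y0:y1,x0:x1,::-1],None,fx=k,fy=k,interpolation=cv2.INTER_CUBIC))
def to(x,y,z,yaw=None):
    """tool shift (cm) and spin (deg) from now to TCP x,y,z; yaw = world angle (deg, mod 180) of jaw axis"""
    o=ctrl.get_obs(); R=Rn.from_rotvec(o["orientation"]).as_matrix()
    d=R.T@(np.array([x,y,z])-o["ee_pos"])/10
    cur=np.degrees(np.arctan2(R[1,1],R[0,1]))
    sp=0 if yaw is None else -((yaw-cur+90)%180-90)
    print("xyz",d.round(2),"spin",round(sp,1),"| jaw yaw",round(cur,1),"q6",o["qpos"][5].round(2),"ee",o["ee_pos"].round(1),"tilt",R[:,2].round(3),"t",o["t"])
E
python3 - <<'E'
from h import *
a=ctrl.get_image("top"); b=ctrl.get_image("side")
A=cv2.resize(a[160:310,200:520,::-1],None,fx=2.5,fy=2.5,interpolation=cv2.INTER_CUBIC)
crop(a,295,165,395,255,8,"c1.png"); crop(b,280,150,390,230,7,"c2.png")
for nm,im in(("top",a),("side",b)):
    print(nm,"sage",blobs(mask(im,(75,50,40),(95,160,220))))
    print("mat",blobs(mask(im,(100,120,60),(115,255,255)),200))
    m=mask(im,(10,200,120),(20,255,255)); print("orange",blobs(m,100))
    print("yel",blobs(mask(im,(22,180,120),(32,255,255))))
    print([im[p[1],p[0]].tolist() for p in ((328,197),(244,247),(420,250))] if nm=="top" else "")
E
```

```text
top sage [([221.1, 116.7], [208, 105, 20, 18, 90]), ([230.4, 127.1], [219, 118, 18, 14, 51]), ([327.0, 197.3], [319, 189, 17, 17, 174]), ([359.3, 222.1], [351, 213, 18, 19, 179]), ([332.2, 228.1], [324, 220, 17, 17, 176]), ([558.7, 295.5], [525, 273, 101, 47, 2382])]
mat [([245.0, 248.0], [207, 211, 73, 72, 382]), ([242.8, 246.6], [212, 217, 62, 60, 3391]), ([612.6, 386.8], [586, 374, 54, 26, 1363])]
orange [([311.9, 149.2], [304, 142, 16, 16, 202]), ([443.2, 250.4], [400, 209, 86, 85, 3930])]
yel [([238.2, 171.4], [216, 153, 48, 36, 578]), ([243.6, 204.2], [237, 196, 14, 17, 97])]
[[183, 207, 199], [74, 142, 192], [240, 149, 0]]
side sage [([333.9, 40.2], [311, 0, 42, 96, 1739]), ([366.6, 32.7], [360, 0, 14, 64, 400]), ([391.2, 89.4], [361, 29, 59, 100, 2316]), ([323.6, 81.5], [315, 59, 17, 42, 249]), ([349.4, 187.7], [336, 166, 28, 42, 555]), ([316.8, 198.6], [307, 185, 20, 25, 282]), ([186.7, 236.8], [170, 222, 33, 27, 592]), ([197.4, 287.9], [177, 280, 33, 13, 182])]
mat [([514.5, 45.9], [484, 0, 67, 116, 3590]), ([381.7, 280.3], [338, 251, 91, 59, 4503]), ([390.3, 303.2], [329, 252, 109, 67, 437])]
orange []
yel []
```

View pics/c1.png

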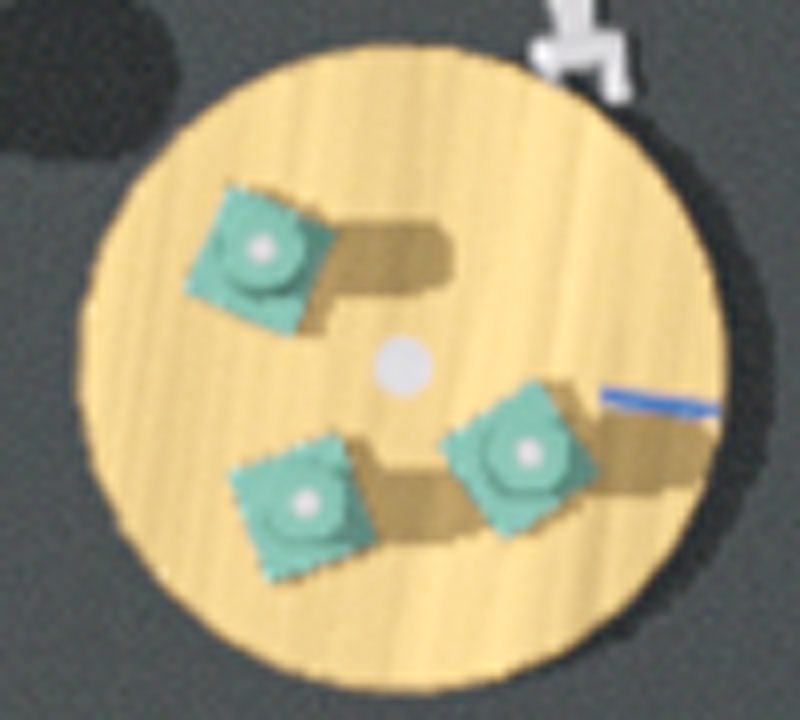

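The crop shows exactly three sage feet, with white-dotted stem tops near (327.5,195.8), (332.8,227.6) and (360.8,221.3). The axis is at (345,211), and the blue thing at (377,215) is only a mark on the disc. Now I'll get metric poses.

```bash
cat >> h.py <<'E'
def feet(im=None,z=88,win=(300,165,400,260)):
    """white dots on stem tops within win of top picture -> xyz at height z"""
    im=ctrl.get_image("top") if im is None else im
    g=mask(im,(70,50,40),(98,255,235)); g[:win[1]]=0; g[win[3]:]=0; g[:,:win[0]]=0; g[:,win[2]:]=0
    out=[]
    for c,s in blobs(g,60):
        x,y,w,h,_=s; sub=im[y:y+h,x:x+w].astype(float)
        fill=cv2.morphologyEx(g,cv2.MORPH_CLOSE,np.ones((7,7)))[y:y+h,x:x+w]>0
        fill=cv2.erode(fill.astype(np.uint8),np.ones((3,3)),borderValue=0)>0
        red=np.where(fill,np.clip(sub[:,:,0]-130,0,None),0)
        if red.sum()<30: print("no dot",c); continue
        v,u=np.mgrid[y:y+h,x:x+w]; uv=((u*red).sum()/red.sum(),(v*red).sum()/red.sum())
        out.append((np.round(uv,1),ray("top",uv,z).round(1)))
    return out
E
python3 - <<'E'
from h import *
im=ctrl.get_image("top")
for f in feet(im): print(f)
print("axis",ray("top",(344.9,210.4),24).round(1))
m=mask(im,(8,180,80),(22,255,255)); n,l,s,c=cv2.connectedComponentsWithStats(m); i=l[250,420]
P=np.argwhere(l==i)[:,::-1]
W=np.array([ray("top",p,45)[:2] for p in cv2.convexHull(P.astype(np.int32))[:,0]],np.float32)
r=cv2.minAreaRect(W); print("tote rim",r)
# mat: white outline outer at z4
b=mask(im,(98,90,40),(118,255,255)); n,l,s,c=cv2.connectedComponentsWithStats(b); i=l[247,244]
P=np.argwhere((l==i))[:,::-1]; W=np.array([ray("top",p,4)[:2] for p in cv2.convexHull(P.astype(np.int32))[:,0]],np.float32); print("blue inner",cv2.minAreaRect(W))
b[:200]=0;b[300:]=0;b[:,:200]=0;b[:,290:]=0
P=np.argwhere(b)[:,::-1]; W=np.array([ray("top",p,4)[:2] for p in cv2.convexHull(P.astype(np.int32))[:,0]],np.float32); print("blue outer",cv2.minAreaRect(W))
A=im[180:290,200:290,::-1];B=im[200:300,395:495,::-1]
cv2.imwrite("pics/c3.png",np.hstack([cv2.resize(A,(450,550),interpolation=2),cv2.resize(B,(350,350),interpolation=2)] if 0 else [cv2.resize(A,(400,489),interpolation=2),cv2.resize(B,(400,489),interpolation=2)]))
# handle
k=mask(im,(0,0,0),(180,255,70)); k[:235]=0;k[266:]=0;k[:,:430]=0;k[:,460:]=0
for cc,s in blobs(k): print("dark",cc,s,ray("top",cc,83).round(1))
P=np.argwhere(k)[:,::-1].astype(np.float32); print(cv2.minAreaRect(P))
E
```

```text
(array([326.8, 196. ]), array([620.3,  64.1,  88. ]))
(array([360. , 221.6]), array([538.2, -43.1,  88. ]))
(array([332.1, 227.6]), array([518.2,  46.7,  88. ]))
axis [578.3   2.3  24. ]
tote rim ((447.2259826660156, -320.7587890625), (212.1031951904297, 208.0406951904297), 58.72780990600586)
blue inner ((456.14666748046875, 345.5228271484375), (198.2626190185547, 198.79141235351562), 87.73053741455078)
blue outer ((456.2469482421875, 345.0127868652344), (235.19393920898438, 234.5509796142578), 87.73739624023438)
dark [446.0, 250.6] [440, 243, 13, 17, 81] [ 446.2 -320.4   83. ]
((445.9999694824219, 250.5), (4.287464141845703, 18.00735092163086), 30.963754653930664)
```

View pics/c3.png

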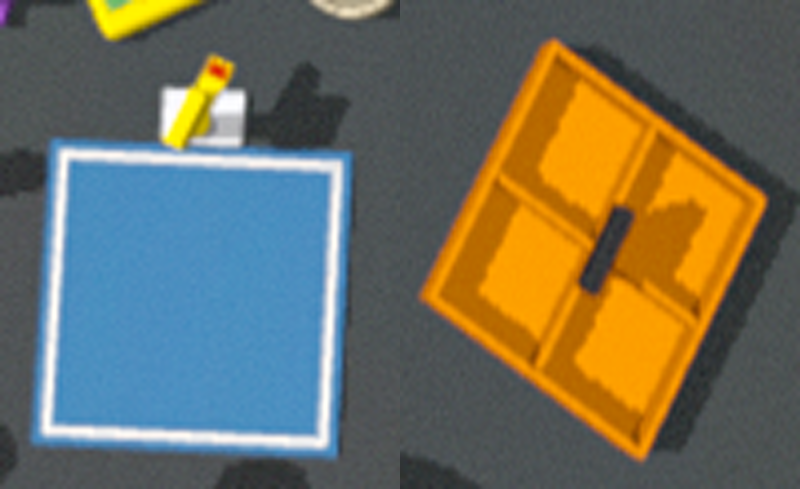

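The three foot radii from the axis come out at 60–75 mm, which fits the disc. Poses measured:

| Item | Position (mm) | Orientation |
|---|---|---|
| Tote | (447,-320.5) | handle along -31° |
| Mat | (456,345) | x-axis ≈ -2.3° |
| Catch arm | – | about -27°, needs 177.7° |

The measured sizes agree: tote about 204, mat about 230.

```bash
python3 -c "
from h import *
to(538.2,-43.1,140,58.7); to(538.2,-43.1,140,-31.3)
print(proj('top',(586,340,95)))"
```

```text
xyz [-50.98 -44.67   8.26] spin 7.5 | jaw yaw 66.2 q6 -0.02 ee [252.3 571.5 222.3] tilt [-0.    -0.001 -1.   ] t 0.25
xyz [-50.98 -44.67   8.26] spin -82.5 | jaw yaw 66.2 q6 -0.02 ee [252.3 571.5 222.3] tilt [-0.    -0.001 -1.   ] t 0.25
[241.0121327  205.99637983]
```

```bash
python3 -m inch '[{"xyz":[-51,-44.7,8.2],"spin":97.5},{"xyz":[-51,-44.7,8.2],"spin":97.5},{"xyz":[-51,-44.7,8.2],"spin":97.5},{"xyz":[-51,-44.7,8.2],"spin":97.5},{"xyz":[-51,-44.7,8.2],"spin":97.5},{"xyz":[-51,-44.7,8.2],"spin":97.5},{"xyz":[-51,-44.7,8.2],"spin":97.5},{"xyz":[-51,-44.7,8.2],"spin":97.5},{"xyz":[-51,-44.7,8.2],"spin":97.5},{"xyz":[-51,-44.7,8.2],"spin":97.5},{"xyz":[-51,-44.7,8.2],"spin":97.5},{"xyz":[-51,-44.7,8.2],"spin":97.5},{"xyz":[-51,-44.7,8.2],"spin":97.5},{"xyz":[-51,-44.7,8.2],"spin":97.5},{"xyz":[-51,-44.7,8.2],"spin":97.5},{"xyz":[-51,-44.7,8.2],"spin":97.5},{"xyz":[-51,-44.7,8.2],"spin":97.5},{"xyz":[-51,-44.7,8.2],"spin":97.5},{"xyz":[-51,-44.7,8.2],"spin":97.5},{"xyz":[-51,-44.7,8.2],"spin":97.5}]' 0
python3 - <<'E'
from h import *
to(538.2,-43.1,56,-31.3)
a=ctrl.get_image("top");b=ctrl.get_image("side")
cv2.imwrite("pics/d1.png",np.hstack([cv2.resize(a[150:270,280:400,::-1],(400,400),interpolation=2),cv2.resize(b[100:230,280:410,::-1],(400,400),interpolation=2)]))
for f in feet(a): print(f)
E
```

```text
t: 2.25
ee_pos: [538.2, -42.7, 140.8]
orientation: [2.737, 1.541, -0.001]
ft_force: [-0.1, -0.0, -0.7]
width: 88.0
xyz [-0.03  0.02  8.48] spin 0.0 | jaw yaw -31.3 q6 0.45 ee [538.2 -42.7 140.8] tilt [-0.    -0.001 -1.   ] t 2.25
(array([326.7, 196.1]), array([620.2,  64.3,  88. ]))
(array([332. , 227.6]), array([518.2,  47.1,  88. ]))
```

View pics/d1.png

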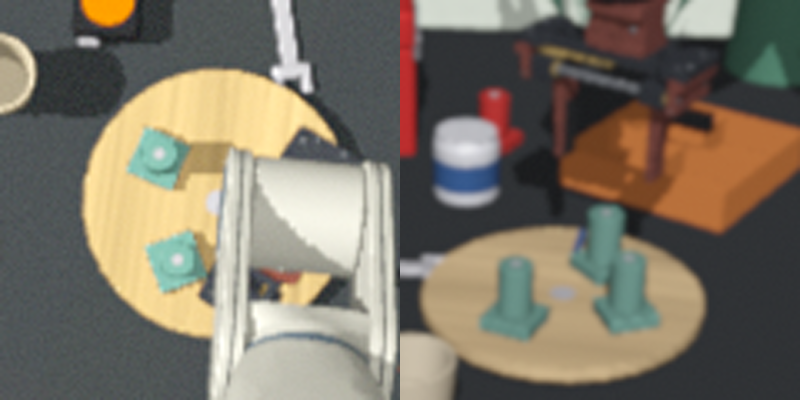

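The side view shows the open fingers centred over foot B (crop (604,210)). I'll go down, close and lift.

```bash
python3 -m inch '[{"xyz":[0,0,3],"spin":0},{"xyz":[0,0,5],"spin":0},{"xyz":[0,0,7],"spin":0},{"xyz":[0,0,8.6],"spin":0},{"xyz":[0,0,8.6],"spin":0},{"xyz":[0,0,8.6],"spin":0}]' 0
python3 -m inch '[{"xyz":[0,0,0],"spin":0},{"xyz":[0,0,0],"spin":0},{"xyz":[0,0,0],"spin":0},{"xyz":[0,0,0],"spin":0},{"xyz":[0,0,0],"spin":0},{"xyz":[0,0,0],"spin":0},{"xyz":[0,0,0],"spin":0},{"xyz":[0,0,0],"spin":0},{"xyz":[0,0,0],"spin":0},{"xyz":[0,0,0],"spin":0}]' 1
python3 -m inch '[{"xyz":[0,0,-2],"spin":0},{"xyz":[0,0,-5],"spin":0},{"xyz":[0,0,-9],"spin":0},{"xyz":[0,0,-10],"spin":0},{"xyz":[0,0,-10],"spin":0},{"xyz":[0,0,-10],"spin":0}]'
python3 -c "
from h import *
to(430.5,-251.8,155,-31.3);to(515.9,-303.8,155,-31.3);to(378.5,-337.2,155,-31.3)"
```

```text
t: 2.95
ee_pos: [538.2, -42.9, 54.9]
orientation: [2.738, 1.54, -0.001]
ft_force: [-0.2, 0.2, -0.1]
width: 87.9
t: 3.95
ee_pos: [538.3, -42.9, 54.9]
orientation: [2.738, 1.54, -0.001]
ft_force: [0.0, -0.1, 1.0]
width: 33.5
t: 4.55
ee_pos: [537.5, -42.8, 153.8]
orientation: [-2.737, -1.54, 0.003]
ft_force: [-0.7, 0.8, -2.4]
width: 33.2
xyz [-23.42   1.7   -0.09] spin 0.0 | jaw yaw -31.3 q6 0.45 ee [537.5 -42.8 153.8] tilt [-0.002 -0.    -1.   ] t 4.55
xyz [-23.43  11.7   -0.1 ] spin 0.0 | jaw yaw -31.3 q6 0.45 ee [537.5 -42.8 153.8] tilt [-0.002 -0.    -1.   ] t 4.55
xyz [-33.42   1.69  -0.07] spin 0.0 | jaw yaw -31.3 q6 0.45 ee [537.5 -42.8 153.8] tilt [-0.002 -0.    -1.   ] t 4.55
```

```bash
python3 -m inch '[{"xyz":[-4,2,0],"spin":0},{"xyz":[-8,4,0],"spin":0},{"xyz":[-12,6,0],"spin":0},{"xyz":[-16,8,0],"spin":0},{"xyz":[-20,10,0],"spin":0},{"xyz":[-23.4,11.7,0],"spin":0},{"xyz":[-23.4,11.7,0],"spin":0},{"xyz":[-23.4,11.7,0],"spin":0},{"xyz":[-23.4,11.7,4],"spin":0},{"xyz":[-23.4,11.7,7],"spin":0},{"xyz":[-23.4,11.7,9],"spin":0},{"xyz":[-23.4,11.7,10.5],"spin":0},{"xyz":[-23.4,11.7,11.5],"spin":0},{"xyz":[-23.4,11.7,11.5],"spin":0},{"xyz":[-23.4,11.7,11.5],"spin":0}]'
python3 -m inch '[{"xyz":[0,0,0],"spin":0},{"xyz":[0,0,0],"spin":0},{"xyz":[0,0,0],"spin":0},{"xyz":[0,0,0],"spin":0},{"xyz":[0,0,-3],"spin":0},{"xyz":[0,0,-7],"spin":0},{"xyz":[0,0,-11.5],"spin":0},{"xyz":[0,0,-11.5],"spin":0}]' 0.45
python3 - <<'E'
from h import *
to(620.2,64.3,140,-31.3)
a=ctrl.get_image("top")
for f in feet(a): print(f)
E
```

```text
t: 6.05
ee_pos: [516.2, -303.4, 39.4]
orientation: [-2.738, -1.541, 0.003]
ft_force: [0.7, 0.2, -0.7]
width: 33.9
t: 6.85
ee_pos: [519.8, -305.5, 160.6]
orientation: [2.73, 1.536, 0.006]
ft_force: [-0.5, 0.0, -0.3]
width: 48.5
xyz [ 36.82 -10.62   1.91] spin 0.0 | jaw yaw -31.3 q6 -0.0 ee [ 519.8 -305.5  160.6] tilt [ 0.008 -0.006 -1.   ] t 6.85
(array([327. , 195.6]), array([621.7,  63.6,  88. ]))
(array([331.9, 227.2]), array([519.5,  47.3,  88. ]))
```

```bash
python3 -m inch '[{"xyz":[4,-1.2,0.2],"spin":0},{"xyz":[8,-2.3,0.5],"spin":0},{"xyz":[12,-3.5,1],"spin":0},{"xyz":[16,-4.6,1],"spin":0},{"xyz":[20,-5.8,1],"spin":0},{"xyz":[24,-6.9,1],"spin":0},{"xyz":[28,-8.1,1],"spin":0},{"xyz":[32,-9.2,1.5],"spin":0},{"xyz":[35,-10.1,1.9],"spin":0},{"xyz":[36.8,-10.6,1.9],"spin":0},{"xyz":[36.8,-10.6,1.9],"spin":0},{"xyz":[36.8,-10.6,1.9],"spin":0}]' 0
python3 - <<'E'
from h import *
to(620.5,64,56,-31.3)
a=ctrl.get_image("top");b=ctrl.get_image("side")
cv2.imwrite("pics/d2.png",np.hstack([cv2.resize(a[190:310,390:510,::-1],(400,400),interpolation=2),cv2.resize(b[100:230,280:410,::-1],(400,400),interpolation=2)]))
for f in feet(a): print(f)
for f in feet(a,69,(400,205,490,300)): print("tote",f)
E
```

```text
t: 8.1
ee_pos: [618.1, 64.4, 137.0]
orientation: [2.732, 1.539, 0.0]
ft_force: [-0.5, -0.8, 0.2]
width: 87.9
xyz [0.11 0.18 8.1 ] spin 0.1 | jaw yaw -31.2 q6 0.64 ee [618.1  64.4 137. ] tilt [ 0.003 -0.005 -1.   ] t 8.1
tote (array([438.9, 229.6]), array([ 514.2, -302. ,   69. ]))
```

View pics/d2.png

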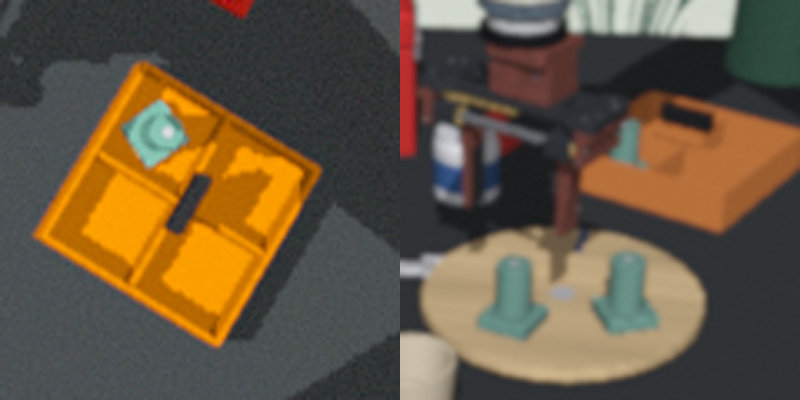

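Foot B stands in its compartment (crop (155,132)) and the fingers straddle foot A. On with the grasp.

```bash
python3 -m inch '[{"xyz":[0.1,0.1,2],"spin":0},{"xyz":[0.1,0.2,4],"spin":0},{"xyz":[0.1,0.2,6],"spin":0},{"xyz":[0.1,0.2,7.5],"spin":0},{"xyz":[0.1,0.2,8.2],"spin":0},{"xyz":[0.1,0.2,8.2],"spin":0},{"xyz":[0.1,0.2,8.2],"spin":0}]' 0
python3 -m inch '[{"xyz":[0,0,0],"spin":0},{"xyz":[0,0,0],"spin":0},{"xyz":[0,0,0],"spin":0},{"xyz":[0,0,0],"spin":0},{"xyz":[0,0,0],"spin":0},{"xyz":[0,0,0],"spin":0},{"xyz":[0,0,0],"spin":0},{"xyz":[0,0,0],"spin":0},{"xyz":[0,0,0],"spin":0}]' 1
python3 -m inch '[{"xyz":[0,0,-2],"spin":0},{"xyz":[0,0,-5],"spin":0},{"xyz":[0,0,-9],"spin":0},{"xyz":[0,0,-10],"spin":0},{"xyz":[0,0,-10],"spin":0},{"xyz":[0,0,-10],"spin":0}]'
python3 -c "
from h import *
to(378.5,-337.2,155,-31.3)"
```

```text
t: 8.9
ee_pos: [621.2, 62.8, 56.0]
orientation: [2.734, 1.536, 0.002]
ft_force: [0.1, -0.1, 0.6]
width: 87.5
t: 9.8
ee_pos: [621.2, 62.8, 56.0]
orientation: [2.734, 1.536, 0.002]
ft_force: [-0.4, 0.1, 0.7]
width: 33.6
t: 10.4
ee_pos: [619.9, 63.2, 154.7]
orientation: [2.734, 1.536, -0.0]
ft_force: [-0.4, 0.4, -0.4]
width: 34.0
xyz [-46.75   0.21   0.1 ] spin -0.0 | jaw yaw -31.3 q6 0.64 ee [619.9  63.2 154.7] tilt [ 0.002 -0.005 -1.   ] t 10.4
```

```bash
python3 -m inch '[{"xyz":[-4,0,0],"spin":0},{"xyz":[-8,0,0],"spin":0},{"xyz":[-12,0,0],"spin":0},{"xyz":[-16,0,0],"spin":0},{"xyz":[-20,0,0],"spin":0},{"xyz":[-24,0,0],"spin":0},{"xyz":[-28,0,0],"spin":0},{"xyz":[-32,0,0],"spin":0},{"xyz":[-36,0.1,0],"spin":0},{"xyz":[-40,0.1,0],"spin":0},{"xyz":[-44,0.2,0],"spin":0},{"xyz":[-46.8,0.2,0],"spin":0},{"xyz":[-46.8,0.2,0],"spin":0},{"xyz":[-46.8,0.2,0],"spin":0},{"xyz":[-46.8,0.2,0],"spin":0}]'
python3 -m inch '[{"xyz":[0,0,4],"spin":0},{"xyz":[0,0,7],"spin":0},{"xyz":[0,0,9],"spin":0},{"xyz":[0,0,10.5],"spin":0},{"xyz":[0,0,11.6],"spin":0},{"xyz":[0,0,11.6],"spin":0},{"xyz":[0,0,11.6],"spin":0}]'
python3 -m inch '[{"xyz":[0,0,0],"spin":0},{"xyz":[0,0,0],"spin":0},{"xyz":[0,0,0],"spin":0},{"xyz":[0,0,0],"spin":0},{"xyz":[0,0,-3],"spin":0},{"xyz":[0,0,-7],"spin":0},{"xyz":[0,0,-11],"spin":0},{"xyz":[0,0,-11],"spin":0},{"xyz":[0,0,-11],"spin":0}]' 0.45
python3 - <<'E'
from h import *
a=ctrl.get_image("top")
for f in feet(a): print(f)
for f in feet(a,69,(400,205,490,300)): print("tote",f)
to(519,47,140,-31.3)
E
```

```text
t: 11.9
ee_pos: [378.0, -336.4, 155.0]
orientation: [2.736, 1.538, -0.001]
ft_force: [-0.5, -0.1, -1.5]
width: 33.2
t: 12.6
ee_pos: [378.5, -336.2, 38.9]
orientation: [2.735, 1.54, -0.001]
ft_force: [0.3, -0.4, -0.7]
width: 33.7
t: 13.5
ee_pos: [378.7, -336.2, 149.7]
orientation: [2.733, 1.538, 0.0]
ft_force: [0.1, 0.6, 0.5]
width: 48.2
(array([332.2, 227.6]), array([518.2,  46.2,  88. ]))
tote (array([438.6, 229.4]), array([ 514.6, -300.8,   69. ]))
tote (array([447.6, 270.8]), array([ 380.9, -327.9,   69. ]))
xyz [40.02 -7.8   0.76] spin 0.0 | jaw yaw -31.3 q6 -0.2 ee [ 378.1 -335.6  148.6] tilt [ 0.001 -0.003 -1.   ] t 13.55
```

```bash
python3 -m inch '[{"xyz":[4,-0.8,0],"spin":0},{"xyz":[8,-1.6,0],"spin":0},{"xyz":[12,-2.3,0],"spin":0},{"xyz":[16,-3.1,0],"spin":0},{"xyz":[20,-3.9,0],"spin":0},{"xyz":[24,-4.7,0],"spin":0},{"xyz":[28,-5.5,0],"spin":0},{"xyz":[32,-6.2,0],"spin":0},{"xyz":[36,-7,0],"spin":0},{"xyz":[39,-7.6,0.5],"spin":0},{"xyz":[40,-7.8,0.8],"spin":0},{"xyz":[40,-7.8,0.8],"spin":0},{"xyz":[40,-7.8,0.8],"spin":0}]' 0
python3 - <<'E'
from h import *
b=ctrl.get_image("side")
crop(b,280,100,410,230,4,"d3.png")
to(519,47,56,-31.3)
print("stem top pred",proj("side",(519,47,88)), [x for x in blobs(mask(b,(75,50,40),(95,160,220))) if x[0][1]>150])
E
```

```text
t: 14.85
ee_pos: [517.8, 46.0, 138.6]
orientation: [2.736, 1.54, -0.005]
ft_force: [-0.1, -0.4, 0.1]
width: 87.7
xyz [0.19 0.01 8.3 ] spin 0.0 | jaw yaw -31.3 q6 0.62 ee [518.   45.7 139. ] tilt [-0.001 -0.003 -1.   ] t 14.9
stem top pred [353.6868914  184.87397397] [([353.5, 196.4], [344, 183, 20, 24, 281]), ([186.7, 236.8], [170, 222, 33, 27, 589]), ([197.4, 287.9], [177, 280, 33, 13, 181])]
```

View pics/d3.png

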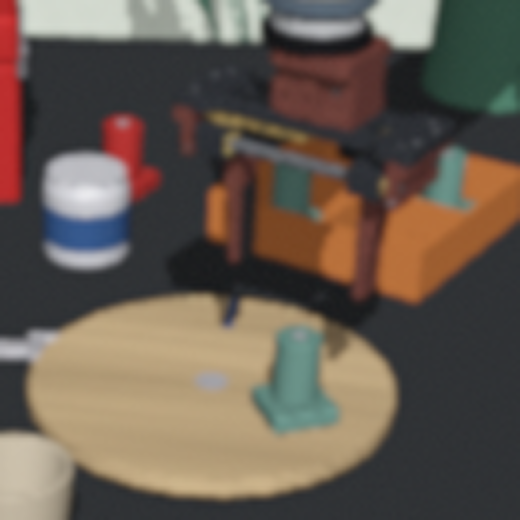

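The last foot (crop (295,335)) lies between the fingers, and its side-view top matches the prediction. Both other feet stand in the tote.

```bash
python3 -m inch '[{"xyz":[0.1,0,2],"spin":0},{"xyz":[0.1,0,4],"spin":0},{"xyz":[0.1,0,6],"spin":0},{"xyz":[0.1,0,7.5],"spin":0},{"xyz":[0.1,0,8.3],"spin":0},{"xyz":[0.1,0,8.3],"spin":0},{"xyz":[0.1,0,8.3],"spin":0}]' 0
python3 -m inch '[{"xyz":[0,0,0],"spin":0},{"xyz":[0,0,0],"spin":0},{"xyz":[0,0,0],"spin":0},{"xyz":[0,0,0],"spin":0},{"xyz":[0,0,0],"spin":0},{"xyz":[0,0,0],"spin":0},{"xyz":[0,0,0],"spin":0},{"xyz":[0,0,0],"spin":0},{"xyz":[0,0,0],"spin":0}]' 1
python3 -m inch '[{"xyz":[0,0,-2],"spin":0},{"xyz":[0,0,-5],"spin":0},{"xyz":[0,0,-9],"spin":0},{"xyz":[0,0,-10],"spin":0},{"xyz":[0,0,-10],"spin":0},{"xyz":[0,0,-10],"spin":0}]'
python3 -c "
from h import *
to(430.5,-251.8,155,-31.3)"
```

```text
t: 15.6
ee_pos: [518.6, 45.7, 56.4]
orientation: [2.737, 1.537, -0.003]
ft_force: [1.4, 0.2, 0.6]
width: 87.6
t: 16.5
ee_pos: [518.6, 45.7, 56.4]
orientation: [2.737, 1.538, -0.003]
ft_force: [0.1, -0.1, 0.3]
width: 33.9
t: 17.1
ee_pos: [517.9, 46.0, 155.3]
orientation: [2.737, 1.538, -0.005]
ft_force: [0.8, 0.5, -2.0]
width: 33.3
xyz [-29.98   8.03   0.15] spin -0.0 | jaw yaw -31.3 q6 0.62 ee [517.9  46.  155.3] tilt [-0.002 -0.003 -1.   ] t 17.1
```

```bash
python3 -m inch '[{"xyz":[-4,1.1,0],"spin":0},{"xyz":[-8,2.1,0],"spin":0},{"xyz":[-12,3.2,0],"spin":0},{"xyz":[-16,4.3,0],"spin":0},{"xyz":[-20,5.4,0],"spin":0},{"xyz":[-24,6.4,0],"spin":0},{"xyz":[-28,7.5,0],"spin":0},{"xyz":[-30,8,0],"spin":0},{"xyz":[-30,8,0],"spin":0},{"xyz":[-30,8,0],"spin":0},{"xyz":[-30,8,0],"spin":0}]'
python3 -m inch '[{"xyz":[0,0,4],"spin":0},{"xyz":[0,0,7],"spin":0},{"xyz":[0,0,9],"spin":0},{"xyz":[0,0,10.5],"spin":0},{"xyz":[0,0,11.6],"spin":0},{"xyz":[0,0,11.6],"spin":0},{"xyz":[0,0,11.6],"spin":0}]'
python3 -m inch '[{"xyz":[0,0,0],"spin":0},{"xyz":[0,0,0],"spin":0},{"xyz":[0,0,0],"spin":0},{"xyz":[0,0,0],"spin":0},{"xyz":[0,0,-3],"spin":0},{"xyz":[0,0,-7],"spin":0},{"xyz":[0,0,-12],"spin":0},{"xyz":[0,0,-16],"spin":0},{"xyz":[0,0,-16],"spin":0},{"xyz":[0,0,-16],"spin":0}]' 0.45
python3 - <<'E'
from h import *
a=ctrl.get_image("top");b=ctrl.get_image("side")
cv2.imwrite("pics/d4.png",np.hstack([cv2.resize(a[190:310,390:510,::-1],(400,400),interpolation=2),cv2.resize(b[100:200,320:420,::-1],(400,400),interpolation=2)]))
for f in feet(a,69,(400,205,490,300)): print("tote",f)
m=mask(a,(8,180,80),(22,255,255)); m[:200]=0;m[300:]=0;m[:,:395]=0;m[:,495:]=0
P=np.argwhere(m)[:,::-1]
W=np.array([ray("top",p,45)[:2] for p in cv2.convexHull(P.astype(np.int32))[:,0]],np.float32)
print("tote rim",cv2.minAreaRect(W))
to(447,-320.5,150,58.7)
E
```

```text
t: 18.2
ee_pos: [429.8, -250.6, 155.5]
orientation: [-2.738, -1.54, 0.007]
ft_force: [-1.0, -0.3, -0.9]
width: 33.6
t: 18.9
ee_pos: [429.7, -250.4, 39.7]
orientation: [-2.738, -1.541, 0.007]
ft_force: [0.5, -0.5, -0.7]
width: 33.3
t: 19.9
ee_pos: [430.5, -250.3, 200.5]
orientation: [2.736, 1.54, -0.005]
ft_force: [-0.4, -1.1, -1.4]
width: 48.2
tote (array([438.4, 229.2]), array([ 515.5, -300.1,   69. ]))
tote (array([422.5, 255.6]), array([ 429.5, -247.3,   69. ]))
tote rim ((447.6993408203125, -320.6426086425781), (211.85694885253906, 208.3539581298828), 58.91349792480469)
xyz [-5.13  5.21  4.84] spin -90.0 | jaw yaw -31.3 q6 -0.0 ee [ 429.4 -249.6  198.5] tilt [-0.006 -0.001 -1.   ] t 20.0
```

View pics/d4.png

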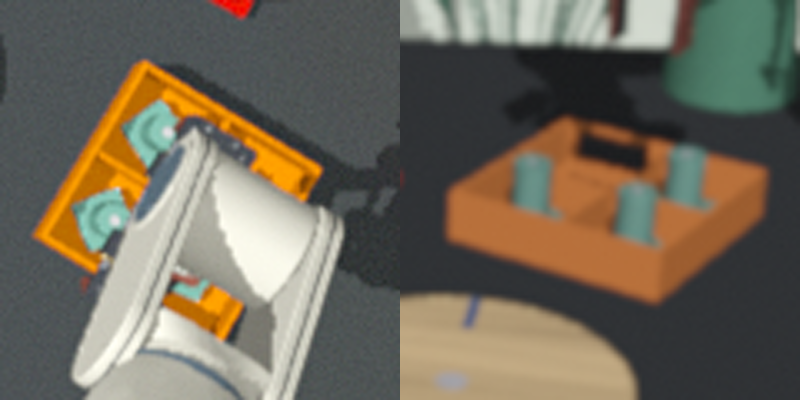

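All three feet stand in the tote and it hasn't moved (447.5,-320.6, 58.8°). Now the handle.

```bash
python3 -m inch '[{"xyz":[-1,1,1],"spin":-8},{"xyz":[-2,2,2],"spin":-16},{"xyz":[-3,3,3],"spin":-24},{"xyz":[-4,4,4],"spin":-32},{"xyz":[-5,5,4.8],"spin":-40},{"xyz":[-5.1,5.2,4.8],"spin":-48},{"xyz":[-5.1,5.2,4.8],"spin":-56},{"xyz":[-5.1,5.2,4.8],"spin":-64},{"xyz":[-5.1,5.2,4.8],"spin":-72},{"xyz":[-5.1,5.2,4.8],"spin":-80},{"xyz":[-5.1,5.2,4.8],"spin":-88},{"xyz":[-5.1,5.2,4.8],"spin":-90},{"xyz":[-5.1,5.2,4.8],"spin":-90},{"xyz":[-5.1,5.2,4.8],"spin":-90}]' 0.3
python3 -c "
from h import *
to(447.3,-320.6,54,58.8)"
```

```text
t: 21.4
ee_pos: [446.3, -319.7, 149.0]
orientation: [-0.846, -3.017, 0.002]
ft_force: [0.1, 0.1, 0.4]
width: 61.8
xyz [-0.2   0.01  9.5 ] spin -0.1 | jaw yaw 58.7 q6 -1.66 ee [ 446.3 -319.7  149. ] tilt [-0.008  0.001 -1.   ] t 21.4
```

```bash
python3 -m inch '[{"xyz":[-0.1,0,3],"spin":0},{"xyz":[-0.1,0,5],"spin":0},{"xyz":[-0.1,0,7],"spin":0},{"xyz":[-0.1,0,8.5],"spin":0},{"xyz":[-0.1,0,9.5],"spin":0},{"xyz":[-0.1,0,9.5],"spin":0},{"xyz":[-0.1,0,9.5],"spin":0},{"xyz":[-0.1,0,9.5],"spin":0}]'
python3 -m inch '[{"xyz":[0,0,0],"spin":0},{"xyz":[0,0,0],"spin":0},{"xyz":[0,0,0],"spin":0},{"xyz":[0,0,0],"spin":0},{"xyz":[0,0,0],"spin":0},{"xyz":[0,0,0],"spin":0},{"xyz":[0,0,0],"spin":0},{"xyz":[0,0,0],"spin":0},{"xyz":[0,0,0],"spin":0},{"xyz":[0,0,0],"spin":0}]' 1
python3 -m inch '[{"xyz":[0,0,-0.4],"spin":0},{"xyz":[0,0,-0.8],"spin":0},{"xyz":[0,0,-1.3],"spin":0},{"xyz":[0,0,-2],"spin":0},{"xyz":[0,0,-3],"spin":0},{"xyz":[0,0,-4],"spin":0},{"xyz":[0,0,-5],"spin":0},{"xyz":[0,0,-6],"spin":0},{"xyz":[0,0,-6],"spin":0},{"xyz":[0,0,-6],"spin":0},{"xyz":[0,0,-6],"spin":0}]'
python3 - <<'E'
from h import *
b=ctrl.get_image("side")
crop(b,310,70,440,190,4,"d5.png")
to(456,345,120,87.7)
E
```

```text
t: 22.2
ee_pos: [447.0, -320.5, 54.8]
orientation: [-0.847, -3.019, 0.003]
ft_force: [0.5, -0.4, 1.2]
width: 61.9
t: 23.2
ee_pos: [447.0, -320.7, 54.9]
orientation: [-0.847, -3.019, 0.003]
ft_force: [-2.2, -4.7, 2.2]
width: 15.9
t: 24.3
ee_pos: [447.1, -320.5, 114.5]
orientation: [-0.847, -3.018, 0.003]
ft_force: [-0.6, 0.5, -6.1]
width: 15.8
xyz [33.85 57.3  -0.55] spin -29.0 | jaw yaw 58.7 q6 -1.66 ee [ 447.1 -320.5  114.4] tilt [-0.007  0.    -1.   ] t 24.35
```

View pics/d5.png

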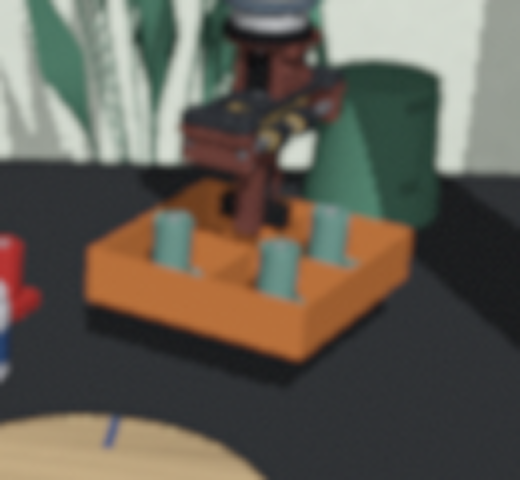

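The tote is lifted level with the handle centred (gap under it visible at crop (200,350)). I'll carry it in two legs.

```bash
python3 -m inch '[{"xyz":[0.3,0.6,0],"spin":-1},{"xyz":[0.9,1.6,0],"spin":-2},{"xyz":[1.8,3,0],"spin":-4},{"xyz":[2.8,4.8,0],"spin":-6},{"xyz":[4,6.8,0],"spin":-8},{"xyz":[5.3,9,0],"spin":-10},{"xyz":[6.6,11.2,0],"spin":-13},{"xyz":[7.9,13.4,0],"spin":-16},{"xyz":[9.2,15.6,0],"spin":-18},{"xyz":[10.5,17.8,0],"spin":-20},{"xyz":[11.8,20,0],"spin":-22},{"xyz":[13.1,22.2,0],"spin":-24},{"xyz":[14.4,24.4,0],"spin":-26},{"xyz":[15.5,26.2,0],"spin":-28},{"xyz":[16.3,27.6,0],"spin":-29},{"xyz":[16.8,28.4,0],"spin":-29},{"xyz":[16.9,28.6,0],"spin":-29},{"xyz":[16.9,28.6,0],"spin":-29},{"xyz":[16.9,28.6,0],"spin":-29}]'
python3 -c "
from h import *
to(456,345,120,87.7)"
```

```text
t: 26.25
ee_pos: [451.4, 11.3, 114.4]
orientation: [-0.064, -3.134, 0.0]
ft_force: [1.0, -1.0, -5.9]
width: 15.9
xyz [ 0.92 33.36 -0.56] spin -0.1 | jaw yaw 87.6 q6 -1.53 ee [451.4  11.3 114.4] tilt [-0.007  0.    -1.   ] t 26.25
```

```bash
python3 -m inch '[{"xyz":[0,0.7,0],"spin":0},{"xyz":[0,1.8,0],"spin":0},{"xyz":[0.1,3.4,0],"spin":0},{"xyz":[0.2,5.4,0],"spin":0},{"xyz":[0.2,7.8,0],"spin":0},{"xyz":[0.3,10.4,0],"spin":0},{"xyz":[0.4,13,0],"spin":0},{"xyz":[0.5,15.6,0],"spin":0},{"xyz":[0.5,18.2,0],"spin":0},{"xyz":[0.6,20.8,0],"spin":0},{"xyz":[0.7,23.4,0],"spin":0},{"xyz":[0.7,26,0],"spin":0},{"xyz":[0.8,28.4,0],"spin":0},{"xyz":[0.9,30.5,0],"spin":0},{"xyz":[0.9,32,0],"spin":0},{"xyz":[0.9,33,0],"spin":0},{"xyz":[0.9,33.4,0],"spin":0},{"xyz":[0.9,33.4,0],"spin":0},{"xyz":[0.9,33.4,0],"spin":0},{"xyz":[0.9,33.4,0],"spin":0}]'
python3 - <<'E'
from h import *
a=ctrl.get_image("top");b=ctrl.get_image("side")
cv2.imwrite("pics/d6.png",np.hstack([cv2.resize(a[180:300,190:310,::-1],(400,400),interpolation=2),cv2.resize(b[170:330,290:450,::-1],(400,400),interpolation=2)]))
to(456,345,60,87.7)
E
```

```text
t: 28.25
ee_pos: [456.0, 344.6, 114.4]
orientation: [-0.066, -3.133, 0.001]
ft_force: [0.1, 0.0, -6.5]
width: 15.8
xyz [-0.02  0.02  5.45] spin -0.1 | jaw yaw 87.6 q6 -0.91 ee [456.2 344.8 114.5] tilt [-0.008 -0.    -1.   ] t 28.35
```

View pics/d6.png

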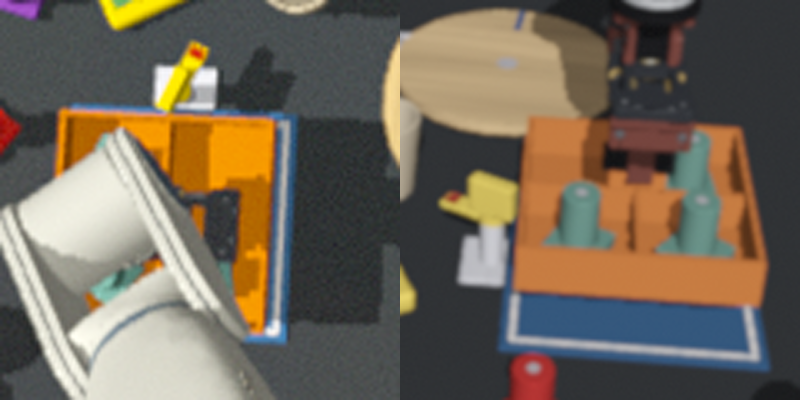

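All fine in the air: the tote is square over the mat, clear of the catch, with three feet aboard. Lower and release.

```bash
python3 -m inch '[{"xyz":[0,0,0.5],"spin":0},{"xyz":[0,0,1.3],"spin":0},{"xyz":[0,0,2.1],"spin":0},{"xyz":[0,0,2.9],"spin":0},{"xyz":[0,0,3.6],"spin":0},{"xyz":[0,0,4.2],"spin":0},{"xyz":[0,0,4.7],"spin":0},{"xyz":[0,0,5.1],"spin":0},{"xyz":[0,0,5.4],"spin":0},{"xyz":[0,0,5.5],"spin":0},{"xyz":[0,0,5.5],"spin":0},{"xyz":[0,0,5.5],"spin":0},{"xyz":[0,0,5.5],"spin":0}]'
python3 -m inch '[{"xyz":[0,0,0],"spin":0},{"xyz":[0,0,0],"spin":0},{"xyz":[0,0,0],"spin":0},{"xyz":[0,0,0],"spin":0},{"xyz":[0,0,0],"spin":0},{"xyz":[0,0,-1],"spin":0},{"xyz":[0,0,-3],"spin":0},{"xyz":[0,0,-6],"spin":0},{"xyz":[0,0,-10],"spin":0},{"xyz":[0,0,-14],"spin":0},{"xyz":[0,0,-14],"spin":0}]' 0.3
python3 -m inch '[{"xyz":[0,-4,0],"spin":0},{"xyz":[0,-8,0],"spin":0},{"xyz":[0,-12,0],"spin":0},{"xyz":[0,-16,0],"spin":0},{"xyz":[0,-20,0],"spin":0},{"xyz":[0,-24,0],"spin":0},{"xyz":[0,-26,0],"spin":0},{"xyz":[0,-26,0],"spin":0}]'
cat > chk.py <<'E'
from h import *
import sys
a=ctrl.get_image("top")
m=mask(a,(8,180,80),(22,255,255)); m[:208]=0;m[295:]=0;m[:,:200]=0;m[:,290:]=0
P=np.argwhere(m)[:,::-1]
W=np.array([ray("top",p,49)[:2] for p in cv2.convexHull(P.astype(np.int32))[:,0]],np.float32)
print("tote rim",cv2.minAreaRect(W))
for f in feet(a,73,(200,205,290,295)): print("foot",f)
y=mask(a,(23,150,120),(34,255,255)); y[:190]=0;y[225:]=0;y[:,:225]=0;y[:,265:]=0
print("yellow",blobs(y,5)); 
r=((a[:,:,0]>140)&(a[:,:,1]<90)&(a[:,:,2]<70)).astype(np.uint8); r[:185]=0;r[230:]=0;r[:,:225]=0;r[:,265:]=0
for c,s in blobs(r,2): print("red",c,ray("top",c,60).round(1))
cv2.imwrite("pics/"+sys.argv[1],cv2.resize(a[180:290,200:290,::-1],None,fx=5,fy=5,interpolation=2))
E
python3 chk.py e1.png
```

```text
t: 29.65
ee_pos: [455.9, 344.9, 59.7]
orientation: [-0.066, -3.134, -0.0]
ft_force: [-0.1, 0.3, -5.4]
width: 15.9
t: 30.75
ee_pos: [459.8, 347.0, 206.1]
orientation: [0.066, 3.14, 0.01]
ft_force: [-0.2, -0.6, 0.5]
width: 61.1
t: 31.55
ee_pos: [448.3, 85.2, 204.4]
orientation: [0.071, 3.14, 0.009]
ft_force: [0.5, -0.9, 0.4]
width: 61.9
tote rim ((458.311279296875, 345.5963439941406), (204.65576171875, 199.22959899902344), 87.677001953125)
foot (array([224.4, 230.1]), array([509.1, 395.7,  73. ]))
foot (array([222.4, 261.1]), array([408.8, 400. ,  73. ]))
foot (array([251.4, 262.3]), array([405.7, 306.5,  73. ]))
yellow [([243.5, 204.4], [237, 196, 14, 17, 103])]
red [248.2, 195.4] [623.8 322.4  60. ]
red [243.9, 223.5] [531.2 334.9  60. ]
```

View pics/e1.png

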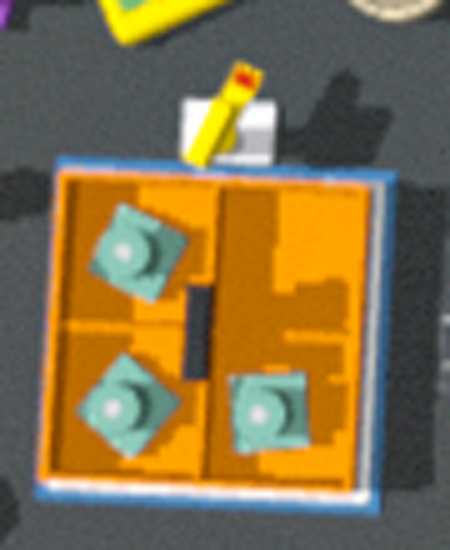

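The tote is square and centred within about 2 mm with three feet in it. The catch arm's red tip is at (623.8,322.4), which gives an arm yaw of about -25°. It should be turned clockwise about 157° (spin +157). Moving over it with the jaws across the wing.

```bash
python3 -c "
from h import *
a=ctrl.get_image('top')
y=mask(a,(23,150,120),(34,255,255)); y[:190]=0;y[225:]=0;y[:,:225]=0;y[:,265:]=0
W=np.array([ray('top',p,75)[:2] for p in np.argwhere(y)[:,::-1]],np.float32); print(cv2.minAreaRect(W))
to(586.3,340,140,64)"
```

```text
((597.9757690429688, 331.0753173828125), (24.08930778503418, 69.63568115234375), 66.57015991210938)
xyz [-12.62  25.81   6.64] spin 23.5 | jaw yaw 87.5 q6 -1.37 ee [448.9  87.2 204.5] tilt [ 0.001  0.007 -1.   ] t 31.65
```

```bash
python3 -m inch '[{"xyz":[-2,4,0],"spin":4},{"xyz":[-4,8,0],"spin":8},{"xyz":[-6,12,0],"spin":12},{"xyz":[-8,16,0],"spin":16},{"xyz":[-10,20,0],"spin":20},{"xyz":[-12,24,2],"spin":22},{"xyz":[-12.6,25.8,5],"spin":22},{"xyz":[-12.6,25.8,6.6],"spin":22},{"xyz":[-12.6,25.8,6.6],"spin":22},{"xyz":[-12.6,25.8,6.6],"spin":22},{"xyz":[-12.6,25.8,6.6],"spin":22}]' 0.3
python3 - <<'E'
from h import *
b=ctrl.get_image("side");a=ctrl.get_image("top")
cv2.imwrite("pics/e2.png",np.hstack([cv2.resize(a[150:250,190:290,::-1],(400,400),interpolation=2),cv2.resize(b[190:300,270:380,::-1],(400,400),interpolation=2)]))
to(586.3,340,67,65.5)
E
```

```text
t: 32.75
ee_pos: [586.4, 339.6, 141.9]
orientation: [0.667, 3.069, 0.012]
ft_force: [0.5, -0.4, -0.3]
width: 61.1
xyz [ 0.05 -0.04  7.51] spin -0.0 | jaw yaw 65.5 q6 -0.64 ee [586.7 339.6 142.1] tilt [ 0.003  0.008 -1.   ] t 32.85
```

View pics/e2.png

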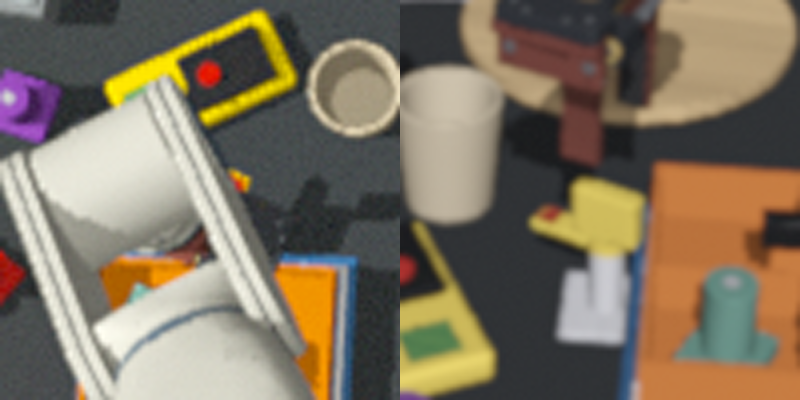

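The fingers straddle the wing (side crop (607,215)). Down and pinch.

```bash
python3 -m inch '[{"xyz":[0,0,2],"spin":0},{"xyz":[0,0,4],"spin":0},{"xyz":[0,0,5.5],"spin":0},{"xyz":[0,0,6.7],"spin":0},{"xyz":[0,0,7.4],"spin":0},{"xyz":[0,0,7.4],"spin":0},{"xyz":[0,0,7.4],"spin":0}]'
python3 -m inch '[{"xyz":[0,0,0],"spin":0},{"xyz":[0,0,0],"spin":0},{"xyz":[0,0,0],"spin":0},{"xyz":[0,0,0],"spin":0},{"xyz":[0,0,0],"spin":0},{"xyz":[0,0,0],"spin":0},{"xyz":[0,0,0],"spin":0},{"xyz":[0,0,0],"spin":0},{"xyz":[0,0,0],"spin":0}]' 1
python3 -c "
from h import *
to(586.3,340,67,87.7)"
```

```text
t: 33.55
ee_pos: [587.3, 340.3, 68.5]
orientation: [0.667, 3.068, 0.014]
ft_force: [-0.6, -0.2, 0.4]
width: 61.4
t: 34.45
ee_pos: [586.2, 337.5, 68.5]
orientation: [0.667, 3.07, 0.005]
ft_force: [-2.8, -11.4, 7.5]
width: 14.1
xyz [0.09 0.24 0.15] spin -22.2 | jaw yaw 65.5 q6 -0.64 ee [586.2 337.5  68.5] tilt [ 0.001  0.003 -1.   ] t 34.45
```

```bash
python3 -m inch '[{"xyz":[0,-0.1,0],"spin":4},{"xyz":[0,-0.1,0],"spin":10},{"xyz":[0,-0.1,0],"spin":17},{"xyz":[0,-0.1,0],"spin":24},{"xyz":[0,-0.1,0],"spin":31},{"xyz":[0,-0.1,0],"spin":38},{"xyz":[0,-0.1,0],"spin":45},{"xyz":[0,-0.1,0],"spin":52},{"xyz":[0,-0.1,0],"spin":59},{"xyz":[0,-0.1,0],"spin":66},{"xyz":[0,-0.1,0],"spin":73},{"xyz":[0,-0.1,0],"spin":80},{"xyz":[0,-0.1,0],"spin":80},{"xyz":[0,-0.1,0],"spin":80}]'
python3 -c "
from h import *
to(586.3,340,67,-92.3+0.001)"
```

```text
t: 35.85
ee_pos: [584.7, 336.5, 68.5]
orientation: [-2.478, -1.926, -0.001]
ft_force: [-5.1, 0.3, 3.6]
width: 13.8
xyz [0.38 0.07 0.15] spin 78.0 | jaw yaw -14.3 q6 0.75 ee [584.7 336.5  68.5] tilt [-0.001  0.003 -1.   ] t 35.85
```

```bash
python3 -m inch '[{"xyz":[0,0,0],"spin":4},{"xyz":[0,0,0],"spin":10},{"xyz":[0,0,0],"spin":17},{"xyz":[0,0,0],"spin":24},{"xyz":[0,0,0],"spin":31},{"xyz":[0,0,0],"spin":38},{"xyz":[0,0,0],"spin":45},{"xyz":[0,0,0],"spin":52},{"xyz":[0,0,0],"spin":59},{"xyz":[0,0,0],"spin":66},{"xyz":[0,0,0],"spin":73},{"xyz":[0,0,0],"spin":78},{"xyz":[0,0,0],"spin":78},{"xyz":[0,0,0],"spin":78}]'
python3 - <<'E'
from h import *
b=ctrl.get_image("side")
crop(b,290,190,440,310,4,"e3.png")
to(586.3,340,67,87.7)
E
```

```text
t: 37.25
ee_pos: [583.7, 337.7, 68.5]
orientation: [-3.137, 0.058, 0.004]
ft_force: [-6.6, 5.2, 3.0]
width: 13.8
xyz [ 0.26 -0.24  0.15] spin 0.2 | jaw yaw -92.1 q6 2.11 ee [583.7 337.7  68.5] tilt [-0.003  0.004 -1.   ] t 37.3
```

View pics/e3.png

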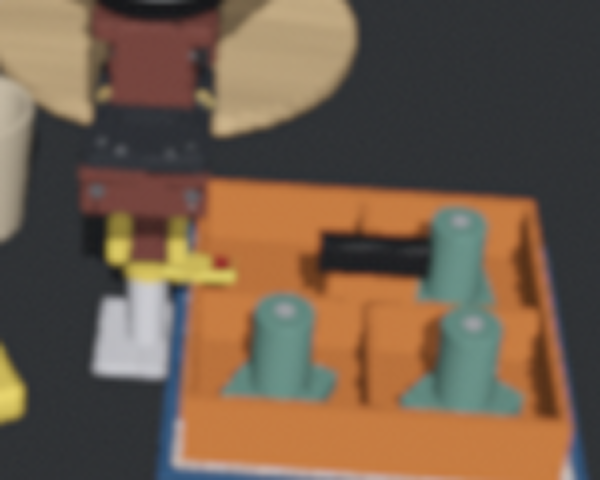

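The arm (crop (230,272)) now lies over the rim and points at the mat's middle. Releasing, going straight up, and moving aside to check.

```bash
python3 -m inch '[{"xyz":[0,0,0],"spin":0},{"xyz":[0,0,0],"spin":0},{"xyz":[0,0,0],"spin":0},{"xyz":[0,0,0],"spin":0},{"xyz":[0,0,0],"spin":0},{"xyz":[0,0,-1.5],"spin":0},{"xyz":[0,0,-4],"spin":0},{"xyz":[0,0,-8],"spin":0},{"xyz":[0,0,-12],"spin":0},{"xyz":[0,0,-14],"spin":0},{"xyz":[0,0,-14],"spin":0}]' 0.3
python3 -m inch '[{"xyz":[0,4,0],"spin":0},{"xyz":[0,8,0],"spin":0},{"xyz":[0,12,0],"spin":0},{"xyz":[0,16,0],"spin":0},{"xyz":[0,20,0],"spin":0},{"xyz":[0,24,0],"spin":0},{"xyz":[0,28,0],"spin":0},{"xyz":[0,30,0],"spin":0},{"xyz":[0,30,0],"spin":0},{"xyz":[0,30,0],"spin":0}]'
python3 chk.py e4.png
```

```text
t: 38.4
ee_pos: [586.2, 338.2, 213.8]
orientation: [-3.133, 0.057, -0.007]
ft_force: [0.4, -0.5, -0.1]
width: 61.7
t: 39.4
ee_pos: [574.8, 38.4, 210.7]
orientation: [-3.133, 0.059, -0.005]
ft_force: [-0.3, 0.8, -0.3]
width: 61.5
tote rim ((458.311279296875, 345.5963439941406), (204.65576171875, 199.22959899902344), 87.677001953125)
foot (array([224.4, 230.1]), array([508.9, 395.7,  73. ]))
foot (array([222.5, 261.2]), array([408.7, 399.9,  73. ]))
foot (array([251.4, 262.2]), array([405.7, 306.6,  73. ]))
yellow [([242.2, 208.9], [239, 199, 8, 20, 108])]
red [242.0, 219.5] [544.3 341.4  60. ]
red [244.0, 224.5] [528.  334.5  60. ]
```

View pics/e4.png

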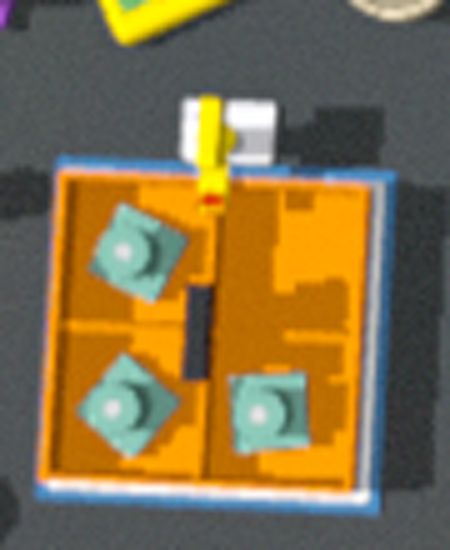

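```bash
python3 -c "
from workcell import ctrl
print(ctrl.close_job())"
```

```text
the job is handed in; nothing more can be done
None
```

The job is handed in at about 39.5 s on the robot's clock; it reported no verdict. There were three feet, and all three were put in the tote. I carried the tote level to the mat, set it down, turned the catch about 158° clockwise, and released everything.

**Last top-view check:**
- **Tote:** its rim centre measured (458.3, 345.6) against the mat's (456.2, 345.3), so it is off by about 2 mm. It is square to well under 1°.
- **Feet:** all three are standing in their compartments.
- **Catch:** the red tip is over the rim, about 81 mm from the mat's centre. The arm's direction error is about 0.05 rad by picture and under 0.01 rad by the jaw angle. The two differ slightly, but both are within the 0.16 limit.
- **Gripper:** it is open and more than 200 mm up.

**What disagreed:** the catch axis turned out to be about 3 mm from my estimate, which gave up to about 12 N sideways while I held it. The tote did not move. I did not measure the bystanders again, but the arm never went down near them. I saw no foot knocked aside and no slackening of the grip.

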